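Set and clamp the labware fence

ROBOT

A 6-joint arm with a two-finger parallel gripper is mounted at the origin on a cart in front of the work surface, level with it; the furniture and walls round the work are solid. World frame = base frame: x ahead of the robot, y to its left, z up, the work surface at z = 0. Lengths are in m, angles in rad, forces in N, time in s.
With the tool pointing down it reaches from about 0.35 to 0.775 m from the base axis. Payload 7.3 kg.
Tool frame: the origin (TCP) lies between the finger pads; the fingertips stand env.tip_extent ahead of it and the grasp point (between the pads) lies 11 mm behind it (env.tip_extent is the distance from the TCP to the fingertips, in m); z points along the fingers, y is the line along which they close (so a half turn about z gives the same grasp; the last joint's range is limited). The gripper opens to 92 mm and grips with 3 to 60 N. Pads are 19 mm wide; open, the fingers measure 130 mm over their backs; the gripper's body (75 mm by 190 mm) begins 47 mm behind the grasp point.
Start: joints at [-1.256, 0.342, 1.524, -0, 1.275, -0.146], TCP at [0.233, -0.47, 0.235] pointing down, gripper open.
Joint ranges: [-2.53, 2.53], [-0.77, 2.02], [0.04, 2.7], [-1, 4.14], [0.28, 2.66], [-3.11, 3.11]. Speed limits (rad/s): [2.57, 2.57, 3.14, 3.14, 3.14, 3.14].

INTERFACE

Orientations are given as a unit quaternion [w, x, y, z].
In Python, from plant import telemetry, camera, camera_info, finish_job, env gives the robot as it stands.
- The arm moves only by the tool apply_moves, never from a script. Its argument "deltas" is a list of rows, each a list of 4 numbers: the shift along the world's x, y, z in mm, then the turn about the world's z in rad. In form: [[x, y, z, twist], ...]. A call has 1 to 12 rows; each row is the pose to reach, as a shift and turn from the pose commanded when the call began; what a row does not reach only later rows make up. A row lasts 1/8 s, in which the tool goes at most 62.5 mm and 10.7 degrees, less where a joint would pass 70% of its speed; a pose out of reach is approached as far as the arm can. A call with a gripper value outside its range is refused whole. "hand" is the finger opening in mm, from 0 to 91.8, set as the call begins (left out, the last holds). The fingers move at their own pace and stop on an object; "newtons" is the grip in N (left out, the last holds). Time passes only in rows, so rows that repeat a pose let the fingers close. It gives the time, the measured TCP pose, the force, the opening and the grip force at its end, in the units of the state.
- telemetry.get_obs(): the state, without advancing time (a new reading comes with each control period).
- camera(name): name is "scene" or "top" or "wrist"; returns (picture, depth): 384x512x3 uint8, blue, green, red; 384x512 float32, m along the optical axis (not along the pixel's ray), 0 where there is no reading.
- camera_info(name): a dict with "mtx" (3x3 intrinsics, pixels), "R" (3x3) and "t" (3): a world point X has camera coordinates R X + t; the wrist camera has in their place "T_tool_cam" (4x4, takes a point from camera to tool coordinates, whose origin is the TCP and whose axes are the flange's). Camera axes: x right, y down, z forward; pixel columns grow to the right and rows downward; lengths in m; the calibration is good to about 2 mm. A picture is of the moment at which its call begins: read the wrist's pose just before it. camera_info takes no time and is no camera call.
- finish_job(): hands the job in; it is judged then, once.
The state is a dict: "time_s": time; "joint_positions": joint angles; "dq": joint speeds; "tau": joint torques, N m; "tcp_pos": TCP position; "ee_rot": TCP orientation; "ft_force": force on the tool from outside, world axes, zero at the start; "ft_torque": the same for the moment, N m; "finger_gap": opening from 0.0 (shut) to 1.0 (fully open); "gripper_force": force on a finger pad.
Only numpy, scipy, OpenCV 4.12 (cv2) and the standard library are available. Lean on these libraries where they do the work, as an engineer would, in place of code of your own. Each camera call takes 0.05 s, during which the arm holds its last target. There are 200 camera calls.

TASK

Slide the slotted fence of the labware jig along its slots until it bears lightly against the rubber-faced stop block that marks its setting. Then turn the clamping lever clockwise until the fence is firmly tightened there, without forcing the lever, and leave everything else on the bench where it is.

Things in the scene. Friction and masses are not known exactly. Their poses are not given: they have to be found in the camera images.
- jig: fixed grey base plate of the jig, 120 mm (its x) x 220 mm (its y, -115 to +105) x 12 mm high; origin on its underside, on the bench. The fence slides along the jig's y; at zero yaw the jig's axes are the world's. The lever's stud stands at x -15, y 0, a low guide bolt (head up to 25 mm above the bench) at x +20, y 0, both through the fence's slots
- fence: aluminium angle fence, slides only along the jig's y: slotted foot plate 70 (x) x 120 (y) x 5 mm on the base plate (underside 12 mm above the bench) and at its -y end an upright wall 70 mm wide, 8 mm thick, top 62 mm above the bench. Origin on the underside, 75 mm from the wall's outer face. Loose, it drags with 2 to 4 N; push on the wall's outer (-y) face or pinch the wall from above
- fence_wall (a point): middle of the outer (-y) face of the fence's wall, 50 mm above the bench, 12 mm below the wall's top
- fence_tip (a point): middle of the fence foot plate's +y end edge, which meets the stop
- stop: dark steel stop block 50 (x) x 24 (y) x 14 mm high, fixed on the base plate beyond the fence's +y end, with a black rubber face towards the fence; it marks the setting and does not move. Origin at the foot of the rubber face. The fence starts 10 to 50 mm short of it. About 5 N is a light bearing; more than 25 N spoils the rubber
- stop_face (a point): middle of the rubber face (facing -y) at the height of the fence's foot plate; axes as the jig's. When the fence bears, fence_tip is here to within 1 mm along y
- lever (a joint): turn of the clamping lever, rad: 0 along the jig's -x, growing clockwise seen from above (towards the jig's +y), which tightens. It starts loose, -0.35 to 0.15, and turns freely (1 to 2 N at its end) until it bites, somewhere between 0.2 and 1.05; then the force to keep it turning rises by roughly 38 N per rad at lever_end. Firmly tight is 9 to 14 N there; under 7 N is loose, over 18 N is forced
- lever_axis (a point): on the lever's vertical turning axis, at the height of the lever's bar (44 mm above the bench)
- lever_end (a point): on the centre line of the lever's black round bar, 55 mm from its axis, 44 (+-2) mm above the bench. Bar 12 mm thick, level, from the hub (24 mm wide, top 55 mm above the bench) to a rounded end at 72 mm; under its end is only bench or base plate (12 mm high). Self-locking: it stays where left; the push partly fades once it stops, so the whole force while it turns slowly is what counts
- clamp_pad: pressure pad (washer) under the lever's hub, that presses on the fence; hidden, not to be handled. It presses with roughly 4.5 N for each newton that turns the lever at lever_end
- vial_1: bystander: small capped glass vial, 23 mm wide, 52 mm high, origin at its underside
- beaker: bystander: 100 ml plastic beaker, 58 mm wide, 68 mm high, origin at its underside
- dish_empty: bystander: empty petri dish, 59 mm wide, 12 mm high, origin at its underside
- stir_bar: bystander: white stir bar, 9 x 32 mm, lying, origin at its underside
- timer: bystander: white timer, 58 x 66 x 16 mm, origin at its underside
Things that resemble listed ones, but are neither listed nor needed, are in the scene too. Of the things that look like the part that bears lever, the largest one is meant.

How it is judged:
By the outcome, as a careful person would: the job done as asked, in the order asked, and still so for the second after the job is handed in, with the robot touching nothing.
It also fails if it takes over 67 s, if anything falls off the work surface, if the arm or the gripper's body presses on something with over 40 N, if the wrist force passes 120 N, or if a joint passes its speed limit or range.

## Working session

There is one attempt and no reset: what is moved stays moved. The work goes in short steps, Python scripts to look and compute and a tool call to move; the robot and the scene stay as the last step left them, time stands still between calls to the robot, and variables do not carry over. Pictures are saved under pics/ and viewed, at most 10 in all, crops included, and the job is handed in when it is done.

Besides the shell and the picture viewer there is one more tool, called after ">>>" by a JSON object that holds its "op" and its "data". apply_moves: Moves the arm, as the interface text tells. Its arguments: {"type":"object","properties":{"deltas":{"type":"array","items":{"type":"array","items":{"type":"number"}}},"hand":{"type":"number"},"newtons":{"type":"number"}},"required":["deltas"]}

```bash
mkdir -p pics; ls; cat > h.py <<'E'
import numpy as np,cv2
from plant import telemetry,camera,camera_info,finish_job,env
E
python3 - <<'E'
from h import *
print(env.tip_extent, telemetry.get_obs())
for n in("scene","top"):
    im,d=camera(n);i=camera_info(n);print(n,i["mtx"].tolist(),(-i["R"].T@i["t"]).round(3))
    print(i["R"].round(3).tolist())
    cv2.imwrite(f"pics/{n}0.png",im);np.save(n+"d.npy",d)
    cv2.imwrite(f"pics/{n}0b.png",cv2.resize(im,(768,576),interpolation=cv2.INTER_CUBIC))
E
```

```text
pics
0.008 {'time_s': 0.0, 'joint_positions': array([-1.25600210e+00,  3.42730936e-01,  1.52499305e+00, -1.33945225e-06,
        1.27541214e+00, -1.46021635e-01]), 'dq': array([-9.60835941e-04, -1.43580587e-03,  1.96530954e-03,  9.91834935e-05,
        3.35749300e-04,  1.61764235e-03]), 'tau': array([ 1.56500249e-03, -4.31242347e+01, -2.44214505e+01,  7.17912731e-02,
        5.60877775e-02, -1.41909672e-04]), 'tcp_pos': array([ 0.23334434, -0.4698593 ,  0.23404906]), 'ee_rot': array([-7.68935646e-04,  9.73572981e-01,  2.28374814e-01, -6.56849500e-05]), 'ft_force': array([ 0.2888607 ,  0.57830842, -0.27106947]), 'ft_torque': array([ 0.01567492,  0.0312179 , -0.01247108]), 'gripper_force': 0.0, 'finger_gap': 0.9965293561086436}
scene [[431.0861559197735, 0.0, 254.8041356860082], [0.0, 431.0861559197735, 187.19397016701308], [0.0, 0.0, 1.0]] [-0.145 -0.33   0.459]
[[0.464, -0.886, 0.018], [-0.397, -0.226, -0.89], [0.792, 0.406, -0.456]]
top [[442.9468107635398, 0.0, 254.54103941610828], [0.0, 442.9468107635398, 197.6537301251295], [0.0, 0.0, 1.0]] [0.408 0.027 0.935]
[[-0.011, -1.0, 0.014], [-0.987, 0.009, -0.161], [0.161, -0.016, -0.987]]
```

View pics/top0b.png

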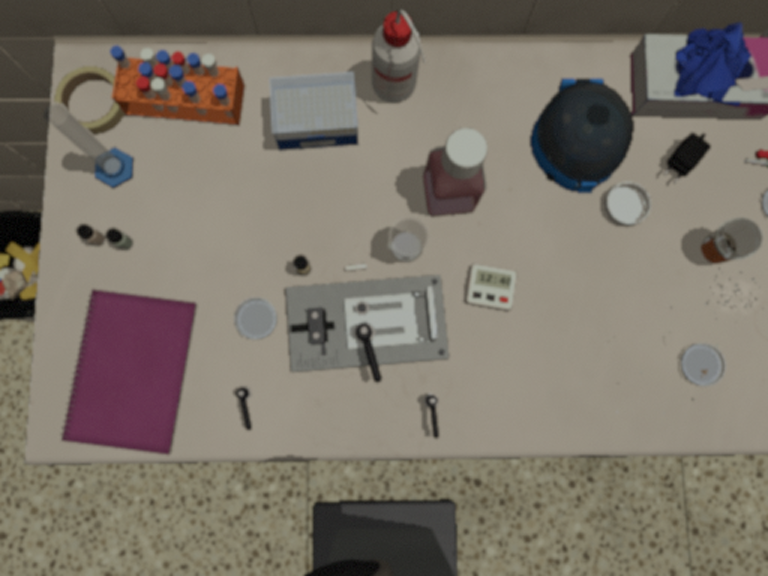

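View pics/scene0b.png

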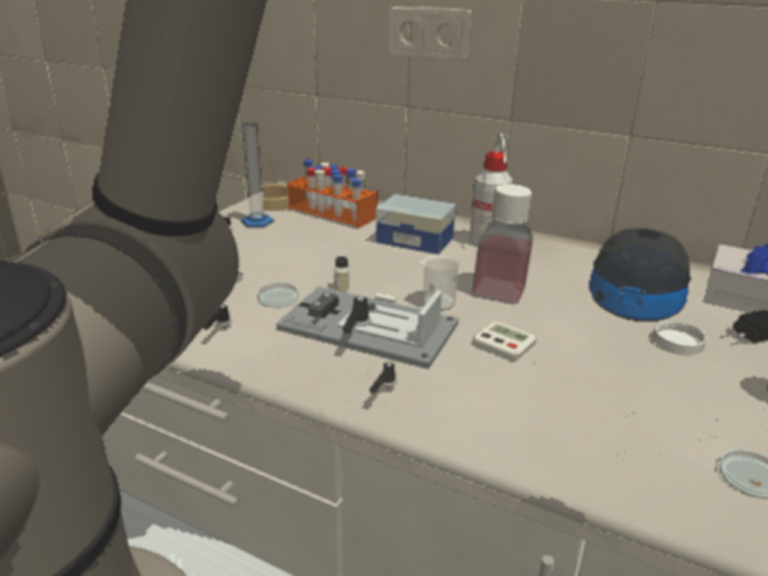

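The top view (768x576) shows the jig at about (286..448, 276..371). The wall is at (432,313), the hub at (364,330), the lever end at (378,378) and the stop near (317,326). The fence has to move left in the image (+y). Next I measure these.

```bash
cat >> h.py <<'E'
def ray(n,uv,z):
    i=camera_info(n);uv=np.atleast_2d(np.float64(uv))
    d=np.c_[uv,np.ones(len(uv))]@np.linalg.inv(i["mtx"]).T@i["R"]
    c=-i["R"].T@i["t"]; return c+d*((z-c[2])/d[:,2])[:,None]
E
python3 - <<'E'
from h import *
im=cv2.imread("pics/top0.png")
cr=im[175:260,180:310]; cv2.imwrite("pics/c1.png",cv2.resize(cr,None,fx=6,fy=6,interpolation=cv2.INTER_CUBIC))
hsv=cv2.cvtColor(im,cv2.COLOR_BGR2HSV)
print(hsv[240,200],hsv[195,200],hsv[220,180],hsv[240,270])
# plate corners approx from view
c=np.array([[286,288],[441,276],[448,358],[290,371]])/1.5
p=ray("top",c,.012);print(p.round(4)); print(cv2.minAreaRect(np.float32(p[:,:2]*1000)))
for n,u,z in(("hub",(364,330),.055),("end",(378,378),.044),("wall",(432,313),.062),("timer",(491,288),.016)): print(n,ray("top",np.array(u)/1.5,z).round(4))
E
```

```text
[ 35  14 108] [ 30  13 117] [ 83   7 141] [ 30  16 115]
[[ 0.572   0.1468  0.012 ]
 [ 0.5873 -0.0721  0.012 ]
 [ 0.4712 -0.0788  0.012 ]
 [ 0.4556  0.14    0.012 ]]
((521.44775390625, 33.935020446777344), (116.51477813720703, 220.6959991455078), 3.9987707138061523)
hub [[0.5067 0.037  0.055 ]]
end [[0.4435 0.019  0.044 ]]
wall [[ 0.5277 -0.0535  0.062 ]]
timer [[ 0.5687 -0.1417  0.016 ]]
```

View pics/c1.png

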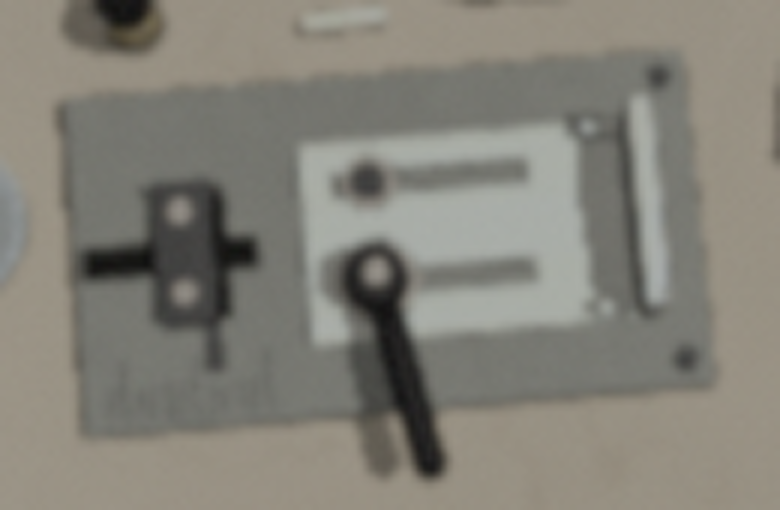

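The crop shows the stop block's rubber face at crop x≈225, the foot plate tip at x≈302, and the wall at x≈645. The lever hub is at (376,272) and its end at (430,465), pointing a little towards -y. The jig yaw is about +0.07 and its origin about (0.521, 0.039). I'll move to a point behind the wall with the fingers shut.

>>> {"op": "apply_moves", "data": {"deltas": [[35,45,-5,-0.1],[70,90,-15,-0.2],[105,135,-25,-0.3],[140,180,-40,-0.39],[175,225,-50,-0.39],[210,270,-60,-0.39],[245,315,-70,-0.39],[275,350,-80,-0.39],[295,375,-84,-0.39],[297,378,-84,-0.39],[297,378,-84,-0.39]], "hand": 0, "newtons": 20}}

```text
time_s: 1.48
tcp_pos: [0.53, -0.0925, 0.1505]
ee_rot: [0.0, 0.999, 0.036, -0.0]
ft_force: [-0.5, -1.0, 0.6]
finger_gap: 0.008
gripper_force: 0.0
```

```bash
python3 - <<'E'
from h import *
o=telemetry.get_obs();print(o['tcp_pos'],o['ee_rot'],o['ft_force'],o['finger_gap'],o['time_s'])
im,d=camera("wrist");i=camera_info("wrist");print(i["mtx"].round(1).tolist(),i["T_tool_cam"].round(3).tolist())
cv2.imwrite("pics/w1.png",im);np.savez("w1.npz",d=d,p=o['tcp_pos'],q=o['ee_rot'])
E
```

```text
[ 0.53004047 -0.09246101  0.15054328] [ 7.53598960e-05  9.99365841e-01  3.56051721e-02 -4.25823181e-04] [-0.48397768 -0.99001852  0.60841609] 0.008165225562999189 1.475
[[277.6, 0.0, 253.3], [0.0, 277.6, 191.8], [0.0, 0.0, 1.0]] [[0.0, -0.951, -0.308, 0.084], [1.0, -0.0, 0.001, 0.0], [-0.001, -0.308, 0.951, -0.15], [0.0, 0.0, 0.0, 1.0]]
```

View pics/w1.png

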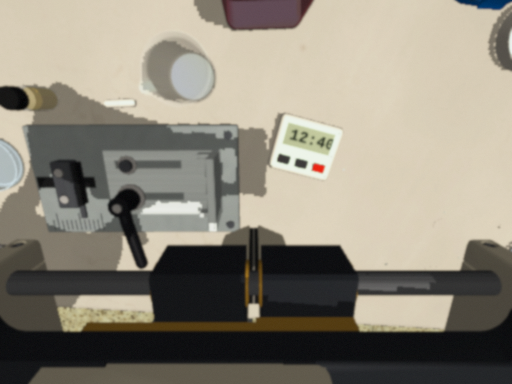

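The wrist view shows the wall top at about x 205-217, y 150-230, the hub at (125,203) and the lever end at (141,262). The stop's rubber face is at x≈86 and the foot tip at x≈107. The shut fingers are at (253,240-315). I refine the numbers from these.

```bash
cat >> h.py <<'E'
from scipy.spatial.transform import Rotation as Ro
JO=np.array([.5211,.0389]);YAW=.07
def jig(p): 
    c,s=np.cos(YAW),np.sin(YAW);p=np.atleast_2d(p);return np.c_[(p[:,:2]-JO)@np.array([[c,-s],[s,c]])]*1000
def wray(uv,z,p,q):
    i=camera_info("wrist");T=i["T_tool_cam"];R=Ro.from_quat(np.r_[q[1:],q[0]]).as_matrix()
    uv=np.atleast_2d(np.float64(uv));d=np.c_[uv,np.ones(len(uv))]@np.linalg.inv(i["mtx"]).T@T[:3,:3].T@R.T
    c=p+R@T[:3,3];return c+d*((z-c[2])/d[:,2])[:,None]
E
python3 - <<'E'
from h import *
w=np.load("w1.npz");
pts=[("corners",[(24,125),(239,125),(239,231),(49,234)],.012),("hub",[(125,203)],.055),("end",[(141,262)],.044),("wall out/in top",[(217,190),(205,190)],.062),("tip",[(107,185)],.017),("stoptop",[(86,183)],.026),("bolt",[(126,165)],.025)]
for n,u,z in pts:
    P=wray(u,z,w['p'],w['q']);print(n,P.round(4).tolist(),jig(P).round(1).tolist())
for n,u,z in [("stop",(225,255),.026),("tip",(304,245),.017),("wallout",(658,200),.062),("hub",(376,272),.055),("end",(430,465),.044),("bolt",(368,181),.025)]:
    print("top",n,jig(ray("top",np.array([180,175])+(np.array(u)+.5)/6-.5,z)).round(1))
im=cv2.imread("pics/w1.png");cv2.imwrite("pics/c2.png",cv2.resize(im[110:280,10:270],None,fx=3,fy=3,interpolation=cv2.INTER_CUBIC))
E
```

```text
corners [[0.5752, 0.1428, 0.012], [0.5908, -0.0742, 0.012], [0.4726, -0.0808, 0.012], [0.4534, 0.1365, 0.012]] [[61.3, 99.9], [61.6, -117.7], [-56.7, -116.0], [-60.7, 102.1]]
hub [[0.5152, 0.0269, 0.055]] [[-6.8, -11.5]]
end [[0.4449, 0.0199, 0.044]] [[-77.3, -13.6]]
wall out/in top [[0.5364, -0.0598, 0.062], [0.5357, -0.049, 0.062]] [[8.4, -99.5], [8.4, -88.7]]
tip [[0.519, 0.0622, 0.017]] [[-0.5, 23.4]]
stoptop [[0.5226, 0.0788, 0.026]] [[4.3, 39.7]]
bolt [[0.5443, 0.0369, 0.025]] [[23.0, -3.6]]
top stop [[-1.  51.3]]
top tip [[ 1.4 24.3]]
top wallout [[  1.4 -95.2]]
top hub [[-14.3  -0.1]]
top end [[-78.9 -13. ]]
top bolt [[20.8  0.4]]
```

View pics/c2.png

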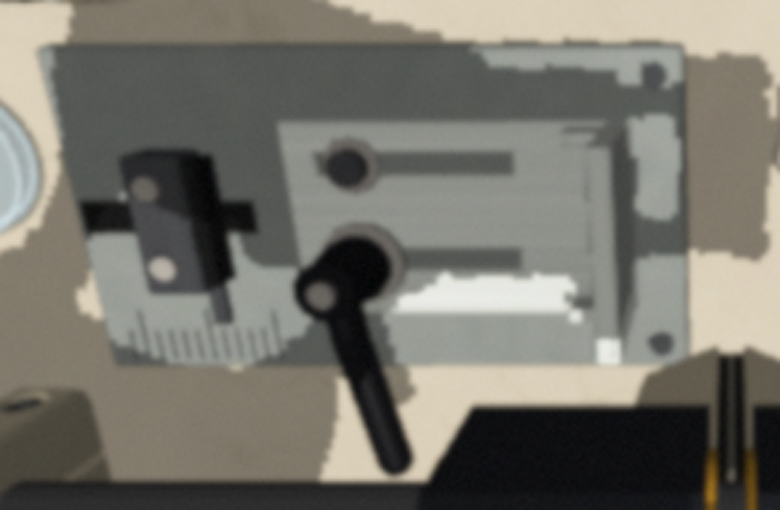

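>>> {"op": "apply_moves", "data": {"deltas": [[0,0,-40,0],[0,0,-75,0],[0,0,-102,0],[0,0,-102,0],[0,3,-102,0],[-0.5,6,-102,0],[-0.7,9,-102,0],[-0.9,12,-102,0]]}}

```text
time_s: 2.52
tcp_pos: [0.5298, -0.08, 0.0492]
ee_rot: [0.0, 0.999, 0.036, 0.0]
ft_force: [-0.3, -0.1, -0.9]
finger_gap: 0.005
gripper_force: 0.0
```

```bash
python3 - <<'E'
from h import *
o=telemetry.get_obs();print(o['tcp_pos'],jig(o['tcp_pos']),o['ft_force'],o['time_s'])
im,d=camera("wrist");cv2.imwrite("pics/w2.png",im)
E
```

```text
[ 0.529755   -0.07999747  0.04924793] [[   0.31777279 -119.21164875]] [-0.30916998 -0.14493783 -0.92731867] 2.525
```

View pics/w2.png

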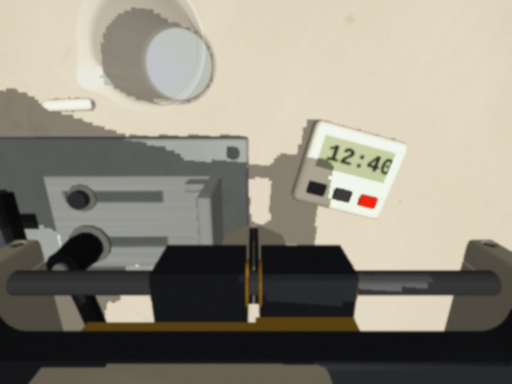

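The fingers hang just to the right of the wall (column ~253, wall at ~215) with nothing in the way. I advance slowly until contact.

>>> {"op": "apply_moves", "data": {"deltas": [[-0.1,2,0,0],[-0.3,4,0,0],[-0.4,6,0,0],[-0.6,8,0,0],[-0.7,10,0,0],[-0.8,12,0,0],[-0.9,14,0,0],[-1.1,16,0,0],[-1.3,18,0,0]]}}

```text
time_s: 3.7
tcp_pos: [0.5283, -0.0621, 0.0487]
ee_rot: [0.0, 0.999, 0.035, -0.0]
ft_force: [-0.4, -2.2, -0.4]
finger_gap: 0.003
gripper_force: 1.3
```

>>> {"op": "apply_moves", "data": {"deltas": [[-0.1,2,0,0],[-0.3,4,0,0],[-0.4,6,0,0],[-0.6,8,0,0]]}}

```text
time_s: 4.2
tcp_pos: [0.5277, -0.0541, 0.0487]
ee_rot: [0.0, 0.999, 0.035, -0.0]
ft_force: [-0.6, -2.3, -0.4]
finger_gap: 0.005
gripper_force: 1.3
```

```bash
python3 - <<'E'
from h import *
o=telemetry.get_obs();print(jig(o['tcp_pos']),o['ft_force'],o['time_s'])
im,d=camera("top");cv2.imwrite("pics/t2.png",cv2.resize(im[175:260,180:310],None,fx=6,fy=6,interpolation=cv2.INTER_CUBIC))
E
```

```text
[[ 3.61649620e-02 -9.32435965e+01]] [-0.6352629  -2.32514314 -0.4014202 ] 4.2
```

View pics/t2.png

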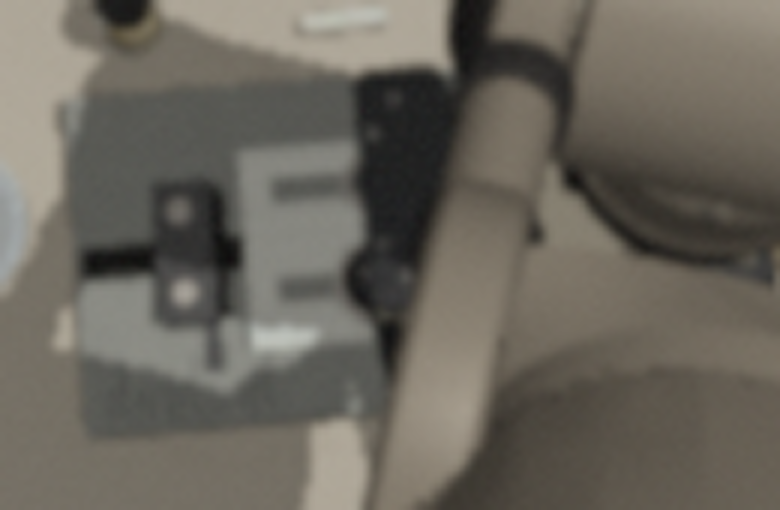

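The fence tip is now at crop x≈240, having moved about 22 mm, with roughly 5 mm left to the rubber at 225. I creep forward.

>>> {"op": "apply_moves", "data": {"deltas": [[-0.1,1,0,0],[-0.1,2,0,0],[-0.2,2.5,0,0],[-0.2,3,0,0]]}}

```text
time_s: 4.75
tcp_pos: [0.5275, -0.0512, 0.0487]
ee_rot: [0.0, 0.999, 0.035, -0.0]
ft_force: [-1.0, -3.1, -1.9]
finger_gap: 0.002
gripper_force: 1.2
```

>>> {"op": "apply_moves", "data": {"deltas": [[-0.05,0.5,0,0],[-0.1,1,0,0]]}}

```text
time_s: 5.0
tcp_pos: [0.5274, -0.0502, 0.0487]
ee_rot: [0.0, 0.999, 0.035, 0.0]
ft_force: [-0.7, -3.1, -0.5]
finger_gap: 0.005
gripper_force: 1.2
```

>>> {"op": "apply_moves", "data": {"deltas": [[-0.05,0.5,0,0],[-0.1,1,0,0]]}}

```text
time_s: 5.25
tcp_pos: [0.5273, -0.0492, 0.0487]
ee_rot: [0.0, 0.999, 0.035, 0.0]
ft_force: [-0.6, -1.8, -0.7]
finger_gap: 0.006
gripper_force: 1.2
```

>>> {"op": "apply_moves", "data": {"deltas": [[-0.05,0.5,0,0],[-0.05,0.5,0,0]]}}

```text
time_s: 5.5
tcp_pos: [0.5273, -0.0487, 0.0487]
ee_rot: [0.0, 0.999, 0.035, 0.0]
ft_force: [-0.2, -2.2, -1.0]
finger_gap: 0.001
gripper_force: 1.0
```

>>> {"op": "apply_moves", "data": {"deltas": [[-0.05,0.5,0,0],[-0.05,0.5,0,0]]}}

```text
time_s: 5.75
tcp_pos: [0.5272, -0.0482, 0.0487]
ee_rot: [0.0, 0.999, 0.035, 0.0]
ft_force: [-0.5, -2.1, -0.9]
finger_gap: 0.002
gripper_force: 1.1
```

>>> {"op": "apply_moves", "data": {"deltas": [[-0.05,0.5,0,0]]}}

```text
time_s: 5.88
tcp_pos: [0.5272, -0.0478, 0.0487]
ee_rot: [0.0, 0.999, 0.035, 0.0]
ft_force: [0.3, -6.2, -1.2]
finger_gap: 0.002
gripper_force: 2.2
```

>>> {"op": "apply_moves", "data": {"deltas": [[-0.05,0.5,0,0]]}}

```text
time_s: 6.0
tcp_pos: [0.5272, -0.0477, 0.0488]
ee_rot: [0.0, 0.999, 0.036, 0.0]
ft_force: [-0.4, -6.2, -2.1]
finger_gap: 0.003
gripper_force: 3.3
```

```bash
python3 - <<'E'
from h import *
o=telemetry.get_obs();print(jig(o['tcp_pos']),o['ft_force'],o['time_s'])
im,d=camera("top");cv2.imwrite("pics/t3.png",cv2.resize(im[195:250,185:250],None,fx=9,fy=9,interpolation=cv2.INTER_CUBIC))
E
```

```text
[[ 1.78044339e-02 -8.68466426e+01]] [-0.4379659  -6.20512095 -2.09815899] 6.0
```

View pics/t3.png

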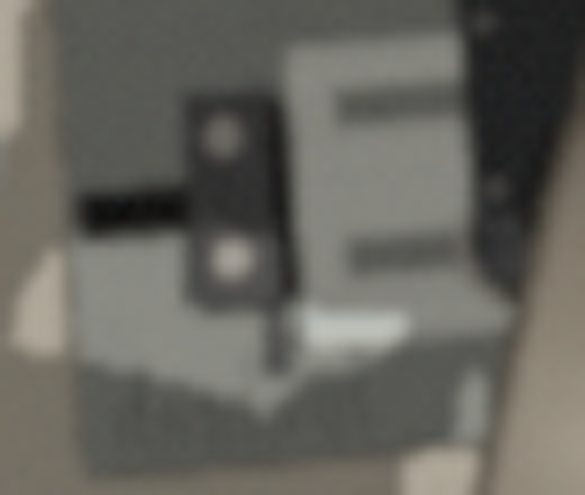

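The picture shows the foot plate tip (x≈290) touching the rubber face, and the reaction rose from 2 N to 6 N as motion stopped, so the fence bears lightly. I let it settle for one row to confirm.

>>> {"op": "apply_moves", "data": {"deltas": [[0,0.3,0,0],[0,0.3,0,0]]}}

```text
time_s: 6.3
tcp_pos: [0.5272, -0.0478, 0.0488]
ee_rot: [0.001, 0.999, 0.035, 0.0]
ft_force: [-0.8, -5.9, -1.9]
finger_gap: 0.005
gripper_force: 3.3
```

Steady at about 6 N. I back off, lift and go to the lever's -y side near its end.

>>> {"op": "apply_moves", "data": {"deltas": [[0.4,-5,0,0],[0.8,-12,0,0],[0.8,-12,25,0],[0.8,-12,51,0],[-20,5,51,0.1],[-45,25,51,0.2],[-64.6,37,51,0.2],[-64.6,37,51,0.2],[-64.6,37,25,0.2],[-64.6,37,0,0.2],[-64.6,37,-9,0.2],[-64.6,37,-9,0.2]]}}

```text
time_s: 7.8
tcp_pos: [0.4628, -0.0103, 0.0395]
ee_rot: [-0.0, 0.991, 0.135, -0.0]
ft_force: [-0.4, 0.0, -0.6]
finger_gap: 0.003
gripper_force: 0.0
```

```bash
python3 - <<'E'
from h import *
o=telemetry.get_obs();print(jig(o['tcp_pos']),o['ee_rot'],o['ft_force'],o['time_s'])
im,d=camera("wrist");cv2.imwrite("pics/w3.png",im)
im,d=camera("top");cv2.imwrite("pics/t4.png",cv2.resize(im[175:260,180:310],None,fx=6,fy=6,interpolation=cv2.INTER_CUBIC))
E
```

```text
[[-61.59415744 -44.97939659]] [-5.18961076e-05  9.90875236e-01  1.34782006e-01 -2.74863234e-04] [-0.40759582  0.04215353 -0.60262378] 7.8
```

View pics/w3.png

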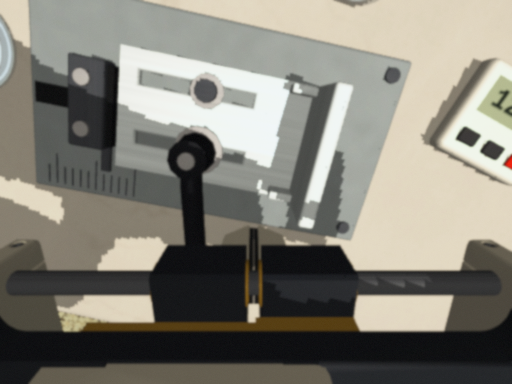

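The bar (x≈190-197, y 170-245) is parallel to the tool's axis and the fingers are clear to its right. Next is a table of arc positions.

```bash
cat >> h.py <<'E'
def tcp(th,D=24.):
    u=np.array([-np.cos(th),np.sin(th)]);t=np.array([np.sin(th),np.cos(th)])
    j=np.array([-15,0])+55*u-D*t;c,s=np.cos(YAW),np.sin(YAW)
    return JO*1000+np.array([c*j[0]-s*j[1],s*j[0]+c*j[1]])
def rep(th):
    o=telemetry.get_obs();T=YAW-th;a=th-YAW
    u=np.array([-np.cos(a),np.sin(a)]);t=np.array([np.sin(a),np.cos(a)])
    f=o['ft_force'][:2];F=-f@t;M=o['ft_torque']
    e=o['tcp_pos'][:2]*1000-tcp(th)
    print("t",o['time_s'],"Ftan",F.round(2),"Frad",(f@u).round(2),"M",M.round(3),"poserr u,t",(e@u).round(2),(e@t).round(2))
E
python3 - <<'E'
from h import *
rep(-.2)
print("start cmd ~(462.6,-10.5)")
for th in np.arange(-.2,1.41,.05): print(round(th,2),tcp(th).round(1),end=";")
E
```

```text
t 7.9 Ftan -0.19 Frad -0.08 M [-0.029  0.037 -0.007] poserr u,t -0.84 -10.89
start cmd ~(462.6,-10.5)
-0.2 [4.595e+02 1.000e-01];-0.15 [457.7   2.4];-0.1 [456.    4.9];-0.05 [454.4   7.4];-0.0 [453.   10.1];0.05 [451.6  12.8];0.1 [450.4  15.5];0.15 [449.4  18.3];0.2 [448.5  21.2];0.25 [447.7  24.1];0.3 [447.1  27. ];0.35 [446.6  30. ];0.4 [446.3  33. ];0.45 [446.2  36. ];0.5 [446.1  39. ];0.55 [446.3  42. ];0.6 [446.5  44.9];0.65 [447.   47.9];0.7 [447.6  50.9];0.75 [448.3  53.8];0.8 [449.1  56.6];0.85 [450.2  59.5];0.9 [451.3  62.2];0.95 [452.6  64.9];1.0 [454.   67.6];1.05 [455.6  70.2];1.1 [457.2  72.6];1.15 [459.  75.];1.2 [461.   77.4];1.25 [463.   79.6];1.3 [465.1  81.7];1.35 [467.4  83.7];1.4 [469.7  85.5];
```

>>> {"op": "apply_moves", "data": {"deltas": [[-1.5,5,0,0],[-3.3,10.4,0,0],[-5.1,12.7,0,-0.05],[-6.8,15.2,0,-0.1],[-8.4,17.7,0,-0.15],[-9.8,20.4,0,-0.2],[-11.2,23.1,0,-0.25],[-12.4,25.8,0,-0.3],[-13.4,28.6,0,-0.35]]}}

```text
time_s: 9.02
tcp_pos: [0.4495, 0.0189, 0.0402]
ee_rot: [0.0, 0.999, -0.04, 0.001]
ft_force: [0.9, -0.9, 1.0]
finger_gap: 0.003
gripper_force: 0.6
```

```bash
python3 - <<'E'
from h import *
rep(.15)
im,d=camera("wrist");cv2.imwrite("pics/w4.png",im)
E
```

```text
t 9.025 Ftan 0.84 Frad -0.94 M [-0.169 -0.052  0.007] poserr u,t -0.06 0.59
```

View pics/w4.png

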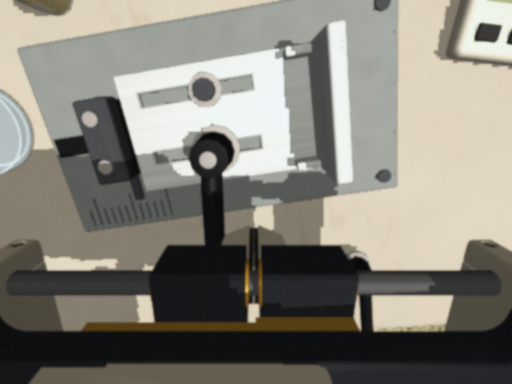

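The lever turns with the tool, the bar is still parallel (x≈213), and the foot tip still meets the stop. I continue in steps.

>>> {"op": "apply_moves", "data": {"deltas": [[-0.5,1.5,0,-0.025],[-0.9,2.9,0,-0.05],[-1.3,4.4,0,-0.075],[-1.7,5.8,0,-0.1],[-2.0,7.3,0,-0.125],[-2.3,8.7,0,-0.15]]}}

```text
time_s: 9.82
tcp_pos: [0.4468, 0.0274, 0.0397]
ee_rot: [0.0, 0.993, -0.115, -0.0]
ft_force: [0.0, -0.4, 1.4]
finger_gap: 0.002
gripper_force: 0.6
```

```bash
python3 -c "
from h import *
rep(.3)"
```

```text
t 9.825 Ftan 0.4 Frad -0.12 M [-0.165 -0.013 -0.016] poserr u,t 0.44 0.32
```

>>> {"op": "apply_moves", "data": {"deltas": [[-0.3,1.5,0,-0.025],[-0.5,3,0,-0.05],[-0.7,4.5,0,-0.075],[-0.8,6,0,-0.1]]}}

```text
time_s: 10.32
tcp_pos: [0.4459, 0.0334, 0.0397]
ee_rot: [0.0, 0.986, -0.165, -0.0]
ft_force: [0.7, 0.1, 0.2]
finger_gap: 0.004
gripper_force: 0.5
```

```bash
python3 -c "
from h import *
rep(.4)"
```

```text
t 10.325 Ftan -0.32 Frad -0.63 M [-0.117  0.015 -0.032] poserr u,t 0.53 0.32
```

>>> {"op": "apply_moves", "data": {"deltas": [[-0.1,1.5,0,-0.025],[-0.1,3,0,-0.05],[-0.2,4.5,0,-0.075],[-0.2,6,0,-0.1]]}}

```text
time_s: 10.82
tcp_pos: [0.4458, 0.0395, 0.0397]
ee_rot: [0.0, 0.977, -0.214, -0.0]
ft_force: [-0.6, -1.3, 0.4]
finger_gap: 0.007
gripper_force: 0.5
```

```bash
python3 -c "
from h import *
rep(.5)"
```

```text
t 10.825 Ftan 1.46 Frad 0.03 M [-0.131 -0.066  0.015] poserr u,t 0.54 0.3
```

>>> {"op": "apply_moves", "data": {"deltas": [[0.1,1.5,0,-0.025],[0.2,3,0,-0.05],[0.3,4.5,0,-0.075],[0.4,5.9,0,-0.1]]}}

```text
time_s: 11.32
tcp_pos: [0.4462, 0.0453, 0.0397]
ee_rot: [0.0, 0.965, -0.262, -0.0]
ft_force: [-0.6, -1.5, 0.4]
finger_gap: 0.007
gripper_force: 0.5
```

```bash
python3 -c "
from h import *
rep(.6)"
```

```text
t 11.325 Ftan 1.56 Frad -0.22 M [-0.124 -0.009 -0.024] poserr u,t 0.53 0.12
```

>>> {"op": "apply_moves", "data": {"deltas": [[0.2,1.5,0,-0.025],[0.5,3,0,-0.05],[0.8,4.5,0,-0.075],[1.1,6,0,-0.1]]}}

```text
time_s: 11.82
tcp_pos: [0.4472, 0.0514, 0.0397]
ee_rot: [0.0, 0.951, -0.31, -0.0]
ft_force: [0.4, -0.8, 0.8]
finger_gap: 0.005
gripper_force: 0.6
```

```bash
python3 -c "
from h import *
rep(.7)"
```

```text
t 11.825 Ftan 0.44 Frad -0.79 M [-0.148  0.042  0.061] poserr u,t 0.55 0.2
```

>>> {"op": "apply_moves", "data": {"deltas": [[0.3,1.4,0,-0.025],[0.7,2.9,0,-0.05],[1.1,4.3,0,-0.075],[1.5,5.7,0,-0.1]]}}

```text
time_s: 12.32
tcp_pos: [0.4487, 0.057, 0.0397]
ee_rot: [0.0, 0.934, -0.357, -0.0]
ft_force: [-1.1, -2.3, 0.8]
finger_gap: 0.004
gripper_force: 1.3
```

```bash
python3 -c "
from h import *
rep(.8)"
```

```text
t 12.325 Ftan 2.43 Frad -0.75 M [-0.238  0.191 -0.001] poserr u,t 0.55 -0.06
```

The lever is starting to bite. I take smaller calls from here.

>>> {"op": "apply_moves", "data": {"deltas": [[0.5,1.5,0,-0.025],[1.1,2.9,0,-0.05],[1.6,4.3,0,-0.075],[2.2,5.6,0,-0.1]]}}

```text
time_s: 12.82
tcp_pos: [0.4508, 0.0626, 0.0397]
ee_rot: [0.0, 0.915, -0.404, -0.0]
ft_force: [-1.9, -4.1, 3.2]
finger_gap: 0.004
gripper_force: 2.3
```

```bash
python3 -c "
from h import *
rep(.9)"
```

```text
t 12.825 Ftan 4.1 Frad -1.74 M [-0.504  0.409  0.076] poserr u,t 0.61 -0.17
```

>>> {"op": "apply_moves", "data": {"deltas": [[0.6,1.4,0,-0.025],[1.3,2.7,0,-0.05],[2,4.1,0,-0.075]]}}

```text
time_s: 13.2
tcp_pos: [0.4526, 0.0666, 0.0397]
ee_rot: [0.0, 0.899, -0.438, -0.0]
ft_force: [-4.0, -5.8, 3.9]
finger_gap: 0.007
gripper_force: 3.0
```

```bash
python3 -c "
from h import *
rep(.975)"
```

```text
t 13.2 Ftan 6.74 Frad -2.14 M [-0.649  0.521  0.002] poserr u,t 0.67 -0.34
```

>>> {"op": "apply_moves", "data": {"deltas": [[0.7,1.3,0,-0.025],[1.5,2.6,0,-0.05],[2.3,3.9,0,-0.075]]}}

```text
time_s: 13.58
tcp_pos: [0.4546, 0.0703, 0.0397]
ee_rot: [0.001, 0.882, -0.471, -0.001]
ft_force: [-4.4, -5.5, 5.9]
finger_gap: 0.005
gripper_force: 3.7
```

```bash
python3 -c "
from h import *
rep(1.05)"
```

```text
t 13.575 Ftan 6.71 Frad -2.1 M [-0.774  0.681 -0.022] poserr u,t 0.67 -0.72
```

>>> {"op": "apply_moves", "data": {"deltas": [[0.8,1.2,0,-0.025]]}}

```text
time_s: 13.7
tcp_pos: [0.4553, 0.0715, 0.0397]
ee_rot: [0.001, 0.876, -0.482, -0.001]
ft_force: [-5.2, -7.2, 4.8]
finger_gap: 0.005
gripper_force: 4.1
```

```bash
python3 -c "
from h import *
rep(1.075)"
```

```text
t 13.7 Ftan 8.28 Frad -3.29 M [-0.95   0.801  0.016] poserr u,t 0.67 -0.9
```

>>> {"op": "apply_moves", "data": {"deltas": [[0.8,1.2,0,-0.025]]}}

```text
time_s: 13.82
tcp_pos: [0.4559, 0.0727, 0.0397]
ee_rot: [0.001, 0.87, -0.493, -0.001]
ft_force: [-5.3, -7.1, 5.5]
finger_gap: 0.006
gripper_force: 4.1
```

```bash
python3 -c "
from h import *
rep(1.1)"
```

```text
t 13.825 Ftan 8.22 Frad -3.37 M [-0.852  0.733  0.018] poserr u,t 0.68 -1.12
```

```bash
python3 - <<'E'
from h import *
o=telemetry.get_obs();im,d=camera("wrist");cv2.imwrite("pics/w5.png",im)
g=im.max(2)
P=[]
for r in range(160,244,6):
    c=np.where(g[r,150:248]<55)[0]+150
    if len(c): print(r,c.min(),c.max(),len(c),round(float(np.median(c)),1)); P.append((np.median(c),r))
W=jig(wray(np.array(P),.047,o['tcp_pos'],o['ee_rot']));print(W.round(1).tolist())
rep(1.1)
E
```

```text
160 185 225 21 215.0
166 187 220 20 210.5
172 193 215 23 204.0
178 197 216 19 206.0
184 197 216 18 205.5
190 198 217 20 207.5
196 199 217 19 208.0
202 200 218 19 209.0
208 150 219 29 205.0
214 150 220 44 171.5
220 162 221 47 185.0
226 164 222 50 192.5
232 150 223 74 186.5
238 174 222 32 206.5
[[-19.6, -2.4], [-18.8, 1.6], [-17.0, 6.1], [-19.3, 8.6], [-20.4, 11.7], [-22.8, 14.3], [-24.4, 17.3], [-26.3, 20.2], [-25.8, 24.4], [-10.7, 36.1], [-18.7, 36.0], [-23.9, 37.5], [-22.3, 42.5], [-34.0, 40.8]]
t 13.875 Ftan 6.4 Frad -2.8 M [-0.692  0.628  0.   ] poserr u,t 0.74 -0.9
```

>>> {"op": "apply_moves", "data": {"deltas": [[0.9,1.2,0,-0.025]]}}

```text
time_s: 14.0
tcp_pos: [0.4567, 0.0738, 0.0397]
ee_rot: [0.001, 0.864, -0.504, -0.001]
ft_force: [-6.7, -7.5, 5.8]
finger_gap: 0.008
gripper_force: 4.6
```

```bash
python3 -c "
from h import *
rep(1.125);print(telemetry.get_obs()['ft_force'],telemetry.get_obs()['gripper_force'])"
```

```text
t 14.0 Ftan 9.49 Frad -3.23 M [-0.971  0.923  0.03 ] poserr u,t 0.7 -1.26
[-6.66068879 -7.4899461   5.7572025 ] 4.6480657160282135
```

The turning force works out at about 11.5 N at lever_end (9.5 N at worst if the contact is nearer the axis), which is inside 9-14. I back away straight from the bar and lift.

>>> {"op": "apply_moves", "data": {"deltas": [[-6,-3.5,0,0],[-15,-9,0,0],[-20,-12,0,0],[-20,-12,40,0],[-20,-12,90,0],[-30,-60,130,0],[-50,-120,150,0],[-80,-180,160,0],[-110,-240,160,0],[-140,-300,160,0],[-160,-340,160,0],[-160,-340,160,0]]}}

```text
time_s: 15.5
tcp_pos: [0.2958, -0.2692, 0.1997]
ee_rot: [0.0, 0.862, -0.506, 0.0]
ft_force: [0.6, 1.0, 0.2]
finger_gap: 0.001
gripper_force: 0.0
```

```bash
python3 - <<'E'
from h import *
print(telemetry.get_obs()['tcp_pos'],telemetry.get_obs()['ft_force'])
im,d=camera("top");cv2.imwrite("pics/t5.png",im);g0=cv2.imread("pics/top0.png")
# profile along jig y through the foot (jig x=-3 and 8): brightness vs y at plane z=.017
i=camera_info("top");c,s=np.cos(YAW),np.sin(YAW)
def px(x,y,z):
    X=np.array([JO[0]+(c*x-s*y)/1e3,JO[1]+(s*x+c*y)/1e3,z]);q=i["mtx"]@(i["R"]@X+i["t"]);return q[:2]/q[2]
for n,I in(("before",g0),("now",im)):
    for x in(10,16):
        print(n,x,[int(cv2.getRectSubPix(I,(1,1),tuple(map(float,px(x,y,.017)))).max()) for y in range(14,66,2)])
# lever: dark pixels around hub at ring radii 30..65
g=im.max(2)
for r in(30,45,60):
    a=np.arange(-.6,1.6,.02);v=[g[tuple(np.round(px(-15-r*np.cos(t),r*np.sin(t),.048)[::-1]).astype(int))] for t in a]
    dk=a[np.array(v)<50];print(r,dk.round(2)[[0,-1]] if len(dk) else None)
df=cv2.absdiff(im,g0).max(2)>40
n,l,st,_=cv2.connectedComponentsWithStats(df.astype(np.uint8));print([q.tolist() for q in st[1:] if q[4]>12])
E
```

```text
[ 0.29579946 -0.26921617  0.19973378] [0.61062803 1.00374971 0.16801565]
before 10 [174, 173, 174, 172, 164, 143, 124, 118, 117, 117, 118, 118, 118, 119, 118, 118, 118, 113, 95, 65, 41, 46, 63, 68, 70, 75]
before 16 [164, 170, 173, 170, 162, 142, 123, 116, 117, 117, 117, 117, 118, 119, 118, 118, 118, 111, 92, 62, 42, 48, 63, 76, 99, 125]
now 10 [176, 176, 175, 175, 175, 176, 175, 175, 175, 175, 175, 175, 175, 175, 175, 175, 175, 170, 149, 106, 59, 47, 61, 69, 71, 76]
now 16 [158, 158, 157, 157, 156, 155, 155, 155, 156, 158, 159, 159, 159, 163, 169, 173, 173, 168, 146, 104, 63, 52, 65, 79, 102, 129]
30 [1.   1.24]
45 [1.   1.14]
60 [1.02 1.2 ]
[[286, 192, 5, 33, 70], [262, 196, 15, 33, 220], [217, 200, 14, 29, 278], [255, 202, 8, 4, 28], [257, 218, 8, 4, 24], [210, 221, 28, 21, 184], [239, 226, 16, 29, 289], [259, 269, 99, 36, 1998], [400, 277, 112, 107, 6133], [182, 304, 19, 3, 40], [469, 311, 27, 17, 249], [203, 381, 6, 3, 14]]
```

```bash
python3 -c "
from h import *
print(finish_job())"
```

```text
the job is handed in; nothing more can be done
None
```

I slid the fence against the rubber stop with a light bearing of roughly 4 N and turned the lever clockwise to about 1.08 rad, where it took an estimated 11.5 N at its end (9.5 N at the lowest reading). The last top picture shows the fence still at the stop and no bystander moved, and I handed the job in at about 15.5 s with the arm clear.

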